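# Seat the rocking lid on the menorah

### The job

One of the eight brass lids on the menorah's glass cups rocks, because the wick holder under it has not been pushed right down; the other seven are firm. Press the lids with your fingertips to find the one that rocks, then press that lid fully home so that it sits level on its cup, and finish with your fingertips still pressing down on it to show which one it was. Only press: do not pinch, lift or take off any lid, and leave the dreidels and the bowl where they are.

Things in the scene. Friction and masses are not known exactly. Their poses are not given: they have to be found in the camera images.
- menorah: Glass menorah on a steel drip plate, fixed. Origin: on the ledge under the middle of the cup row; y along the row, +y to place 1; z up. Eight clear cups, 39 mm across, stand in a straight row at x = 0, 54 mm apart (y = 0.189 to -0.189). An empty ninth cup (38 mm across, top 115 mm high) stands behind, at x = 0.062, y = 0. Plate 190 x 490 mm, 9 mm high, x from -0.073 to 0.117.
- lid_1: Loose flat brass lid on place 1 of the cup row (y = +0.189 in the menorah's frame). 43 mm across, eight alike, about 55 g. Origin: centre of its underside at the cup rim; z up; the flat top is 5 mm above. A 5 mm lip hangs round the cup's rim; a boss 29 mm across, 6 mm deep, sits in the cup's mouth with 1.5 mm play. The cups' rims stand 79 to 83 mm above the ledge, so a lid's height does not tell if it is seated.
- lid_2: Loose flat brass lid on place 2 of the cup row (y = +0.135 in the menorah's frame). As lid_1. Any of the eight may be the one that rocks. A seated lid stays level and firm wherever it is pressed.
- lid_3: Loose flat brass lid on place 3 of the cup row (y = +0.081 in the menorah's frame). As lid_1. The rocking lid lies level until touched, propped 3 mm above its rim on the 8 mm wide tip of the wick holder at the cup's centre. Pressed lightly 8 to 16 mm off centre, it tips down on that side by 0.1 to 0.2 rad till its edge meets the rim (a hard press there also pushes the holder in); let go, it falls back.
- lid_4: Loose flat brass lid on place 4 of the cup row (y = +0.027 in the menorah's frame). As lid_1. The rocking lid, pressed at its centre, stays level; at about 9 N it sinks about 3 mm, pushing the wick holder in, until it sits on the rim, and then stays down.
- lid_5: Loose flat brass lid on place 5 of the cup row (y = -0.027 in the menorah's frame). As lid_1.
- lid_6: Loose flat brass lid on place 6 of the cup row (y = -0.081 in the menorah's frame). As lid_1.
- lid_7: Loose flat brass lid on place 7 of the cup row (y = -0.135 in the menorah's frame). As lid_1.
- lid_8: Loose flat brass lid on place 8 of the cup row (y = -0.189 in the menorah's frame). As lid_1.
- wick_holder (a joint): How far (m) the one wick holder that is not home stands above home: 0.003 to 0.0036 at the start, about 0.0004 once its lid sits on the rim (below 0.001 is home). A press fit: it slides at about 9 N and stays where it is left. Hidden under the rocking lid; it does not tell in which cup it is.
- dreidel_1: Clear acrylic dreidel lying on its side on the ledge, on the robot's side of the menorah: 24 mm square body, 58 mm long, 24 mm high. Origin: under its body, on the ledge. To be left alone.
- dreidel_2: A second, identical dreidel, likewise. To be left alone.
- bowl: Green ceramic bowl, 124 mm across, 52 mm high, standing behind the menorah. Origin: centre of its underside. To be left alone.
Not all that is in view belongs to the job. Leave any blue or red look-alike of the lid_2 alone.

How it is judged:
By the outcome, as a careful person would: the job done as asked, in the order asked, and still so for the second after the job is handed in, while the arm keeps its last pose, push and grip.
It also fails if it takes over 54 s, if anything falls off the work surface, if the arm or the gripper's body presses on something with over 40 N, if the wrist force passes 120 N, or if a joint passes its speed limit or range.

### The arm

A 6-joint arm with a two-finger parallel gripper is mounted at the origin on the work surface. World frame = base frame: x ahead of the robot, y to its left, z up, the work surface at z = 0. Lengths are in m, angles in rad, forces in N, time in s.
With the tool pointing down it reaches from about 0.3 to 0.75 m from the base axis. Payload 8.5 kg.
Tool frame: the origin (TCP) lies on the centre line of the jaws, within the pads' length; the fingertips stand 19 mm ahead of it and the grasp point (between the pads) is the TCP; y points along the fingers, x is the direction in which the jaws open and shut, and the axes are right-handed (so a half turn about y gives the same grasp; the last joint's range is limited). The gripper opens to 88 mm and grips with 3 to 60 N. Pads are 18 mm wide; open, the fingers measure 123 mm over their backs; the gripper's body (75 mm by 187 mm) begins 45 mm behind the grasp point.
Start: joints at [1.123, 0.381, 1.297, -0, 1.464, -0.215], TCP at [0.127, 0.535, 0.258] pointing down, gripper open.
Joint ranges: [-3.11, 3.11], [-0.89, 2.33], [0.22, 2.48], [-1.42, 4.56], [0.17, 2.85], [-2.88, 2.88]. Speed limits (rad/s): [2.39, 2.39, 3.14, 3.14, 3.14, 3.14].

### API

Orientations are given as [roll, pitch, yaw] about the fixed x, y, z axes, in that order (R = Rz(yaw) Ry(pitch) Rx(roll)).
In Python, from bench import status, cams, ticket gives the robot as it stands.
- The arm moves only by the tool servo_tool, never from a script. Its arguments are lists of equal length, an entry for each row: "turn": the turn, a rotation vector about the world's x, y, z in units of 5 degrees (1.0 is 5 degrees), a list of three; "delta_pos": the shift along the world's x, y, z in cm, a list of three; "grip": the closure in counts, from 0 (fully open) to 255 (shut). In form: {"turn": [[rx, ry, rz], ...], "delta_pos": [[dx, dy, dz], ...], "grip": [grip, ...]}. A call has exactly 8 rows; each row is the pose to reach, as a shift and turn from the pose commanded when the call began; what a row does not reach only later rows make up. A row lasts 1/12 s, in which the tool goes at most 41.7 mm and 7.16 degrees, less where a joint would pass 70% of its speed; a pose out of reach is approached as far as the arm can. A call with a gripper value outside its range is refused whole. The fingers move at their own pace and stop on an object; the grip force is fixed at half the most. Time passes only in rows, so rows that repeat a pose let the fingers close, or fill a call up. It gives the time, the measured TCP pose, the force and the opening at its end, in the units of the state.
- status.get_obs(): the state, without advancing time (a new reading comes with each control period).
- cams.camera(name): name is "side" or "top" or "wrist"; returns a dict with "frame" (384x512x3 uint8, blue, green, red), "mtx" (3x3 intrinsics, pixels), "k1" (the pictures are not rectified: a ray, as slopes to the right and down, at radius r is drawn at 1 + k1 r^2 times it, then the intrinsics apply), "rvec" (rotation vector, rad) and "tvec" (3), from world to camera coordinates, as OpenCV has them. Camera axes: x right, y down, z forward; pixel columns grow to the right and rows downward; lengths in m; the calibration is good to about 2 mm. A picture is of the moment at which its call begins. There is no depth.
- ticket.close_job(): hands the job in, once; it reports no verdict.
The state is a dict: "t": time; "joints": joint angles; "joint_velocities": joint speeds; "joint_efforts": joint torques, N m; "ee_pos": TCP position; "orientation": TCP orientation; "wrist_force": force on the tool from outside, world axes, zero at the start; "ft_torque": the same for the moment, N m; "finger_gap": finger opening in m.
Only numpy, scipy, OpenCV 4.12 (cv2) and the standard library are available. Lean on these libraries where they do the work, as an engineer would, in place of code of your own. Each camera call takes 0.05 s, during which the arm holds its last target.

## Working session

There is one attempt and no reset: what is moved stays moved. The work goes in short steps, Python scripts to look and compute and a tool call to move; the robot and the scene stay as the last step left them, time stands still between calls to the robot, and variables do not carry over. Pictures are saved under pics/ and viewed, and the job is handed in when it is done.

Besides the shell and the picture viewer there is one more tool, called after "Emit:" by a JSON object that holds its "api" and its "payload", one argument or row to a line. servo_tool: Moves the arm, as the interface text tells. Its arguments: {"type":"object","properties":{"turn":{"type":"array"},"delta_pos":{"type":"array"},"grip":{"type":"array"}},"required":["turn","delta_pos","grip"]}

```bash
ls; mkdir -p pics
python3 - <<'E'
from bench import status,cams
import cv2,json
o=status.get_obs()
for k,v in o.items(): print(k,v)
for n in ["side","top","wrist"]:
    c=cams.camera(n); cv2.imwrite(f"pics/{n}0.png",c["frame"]); print(n,c["mtx"].tolist(),c["k1"],c["rvec"],c["tvec"])
E
```

```text
pics
t 0.0
joints [ 1.12273152e+00  3.81168749e-01  1.29824392e+00 -3.32140774e-05
  1.46358096e+00 -2.15290789e-01]
joint_velocities [ 5.32576218e-04 -2.32546045e-04  1.00414481e-03 -4.99719581e-04
 -2.18243567e-03  5.37345864e-05]
joint_efforts [ 4.93619009e-04 -4.37938714e+01 -2.24552572e+01  7.12791737e-02
  3.52923002e-02 -1.01452938e-04]
ee_pos [0.12676662 0.53493452 0.25715806]
orientation [-1.57052929e+00  1.37568524e-03  1.33802607e+00]
wrist_force [-0.3234811   0.31821366 -0.06696095]
ft_torque [ 0.01580349 -0.05530495 -0.01525374]
finger_gap 0.0880097406619385
side [[382.37534491287596, 0.0, 249.02318798964984], [0.0, 382.37534491287596, 193.24583807866694], [0.0, 0.0, 1.0]] -0.10885072126407616 [ 0.98056228 -2.31709837  1.15228527] [0.46351703 0.29417497 0.41835584]
top [[419.4935444067397, 0.0, 250.25587322617278], [0.0, 419.4935444067397, 194.41530594810826], [0.0, 0.0, 1.0]] -0.06716040936523626 [ 2.15900163 -2.14891591  0.09805795] [0.05719864 0.59912745 0.778039  ]
wrist [[289.43353303621615, 0.0, 258.49717509892054], [0.0, 289.43353303621615, 195.36684790171176], [0.0, 0.0, 1.0]] -0.06553878731402449 [-2.26163456 -1.78762076 -0.27924342] [-0.54885357 -0.04099865  0.38983632]
```

View pics/side0.png

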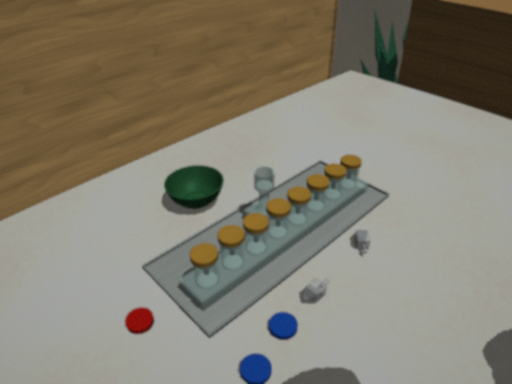

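View pics/top0.png

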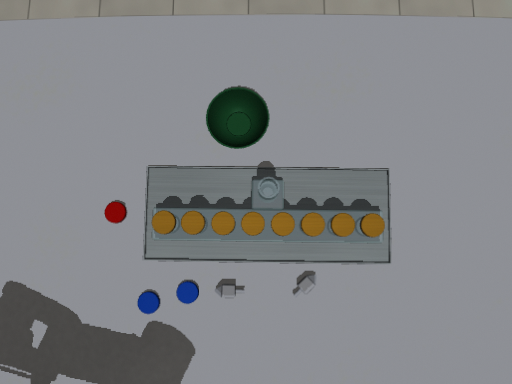

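View pics/wrist0.png

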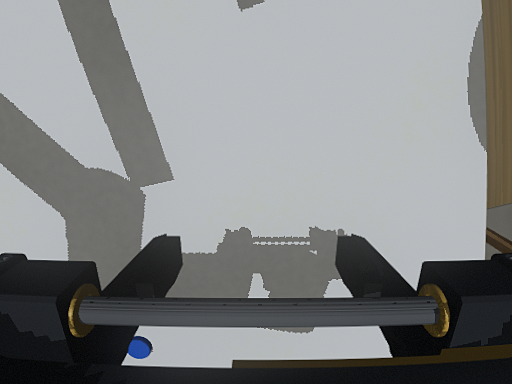

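The side view shows the row of eight lids, from about (204,255) to (350,161). The top view shows them from (164,222) to (372,225), with the dreidels at (229,291) and (307,285) and the bowl at (238,117). Next I'll enlarge the row and fit the pose.

```bash
cat > h.py <<'E'
import numpy as np,cv2
from bench import status,cams
def K(c): return np.array(c["mtx"]),np.array([c["k1"],0,0,0.])
def proj(c,P):
    m,d=K(c); return cv2.projectPoints(np.array(P,float).reshape(-1,1,3),np.array(c["rvec"]),np.array(c["tvec"]),m,d)[0].reshape(-1,2)
def back(c,uv,z):
    m,d=K(c); n=cv2.undistortPointsIter(np.array(uv,float).reshape(-1,1,2),m,d,None,None,(3,100,1e-12)).reshape(-1,2)
    R=cv2.Rodrigues(np.array(c["rvec"]))[0]; t=np.array(c["tvec"]).ravel(); o=-R.T@t
    r=np.c_[n,np.ones(len(n))]@R
    return o+r*((z-o[2])/r[:,2])[:,None]
def lids(f):
    h=cv2.cvtColor(f,cv2.COLOR_BGR2HSV); m=cv2.inRange(h,(8,150,120),(25,255,255))
    n,l,s,ce=cv2.connectedComponentsWithStats(m)
    return [(s[i,4],ce[i],s[i,:4]) for i in range(1,n) if s[i,4]>60]
E
python3 - <<'E'
from h import *
for n in ["top","side"]:
    f=cv2.imread(f"pics/{n}0.png")
    for a,ce,b in lids(f): print(n,a,ce.round(1),b)
c=cams.camera("top")
f=c["frame"]; cv2.imwrite("pics/topc.png",cv2.resize(f[150:310,100:400],None,fx=2.66,fy=2.66,interpolation=cv2.INTER_CUBIC))
L=sorted([ce for a,ce,b in lids(f)],key=lambda p:p[0]); print(back(c,L,0.086).round(4))
print(np.diff(back(c,L,0.086),axis=0).round(4))
print("plate",back(c,[(149,166),(389,168.5),(390,262.5),(144.5,260.5)],0.009).round(4))
s=cams.camera("side"); f=s["frame"]; cv2.imwrite("pics/sidec.png",cv2.resize(f[140:340,135:400],None,fx=3,fy=3,interpolation=cv2.INTER_CUBIC))
E
```

```text
top 384 [162.8 221.8] [152 211  22  23]
top 388 [192.3 222.2] [182 211  22  23]
top 391 [222.6 222.8] [212 212  22  23]
top 396 [252.6 223.2] [242 212  22  23]
top 393 [282.6 223.7] [272 213  22  23]
top 403 [312.8 224.1] [302 213  23  23]
top 390 [342.8 224.5] [332 214  22  22]
top 391 [372.6 224.8] [362 214  22  23]
side 128 [350.8 160. ] [342 156  18   9]
side 162 [335.5 169.4] [326 165  20  10]
side 189 [318.  180.5] [308 175  21  12]
side 213 [299.1 193.4] [289 188  21  12]
side 247 [278.4 205.8] [267 199  23  14]
side 296 [255.5 221.2] [244 214  24  16]
side 334 [230.8 234.1] [219 226  25  17]
side 389 [203.6 253.3] [191 244  26  19]
[[ 5.424e-01  2.172e-01  8.600e-02]
 [ 5.421e-01  1.634e-01  8.600e-02]
 [ 5.414e-01  1.084e-01  8.600e-02]
 [ 5.410e-01  5.440e-02  8.600e-02]
 [ 5.403e-01  5.000e-04  8.600e-02]
 [ 5.399e-01 -5.370e-02  8.600e-02]
 [ 5.394e-01 -1.075e-01  8.600e-02]
 [ 5.389e-01 -1.614e-01  8.600e-02]]
[[-0.0003 -0.0537  0.    ]
 [-0.0007 -0.055   0.    ]
 [-0.0004 -0.054   0.    ]
 [-0.0007 -0.0539  0.    ]
 [-0.0005 -0.0542  0.    ]
 [-0.0005 -0.0538  0.    ]
 [-0.0005 -0.0539  0.    ]]
plate [[ 0.659   0.2665  0.009 ]
 [ 0.6551 -0.2184  0.009 ]
 [ 0.468  -0.215   0.009 ]
 [ 0.469   0.2696  0.009 ]]
```

View pics/topc.png

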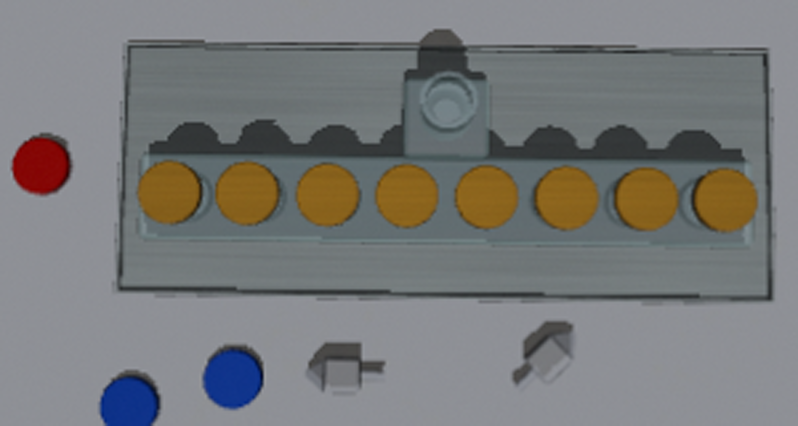

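View pics/sidec.png

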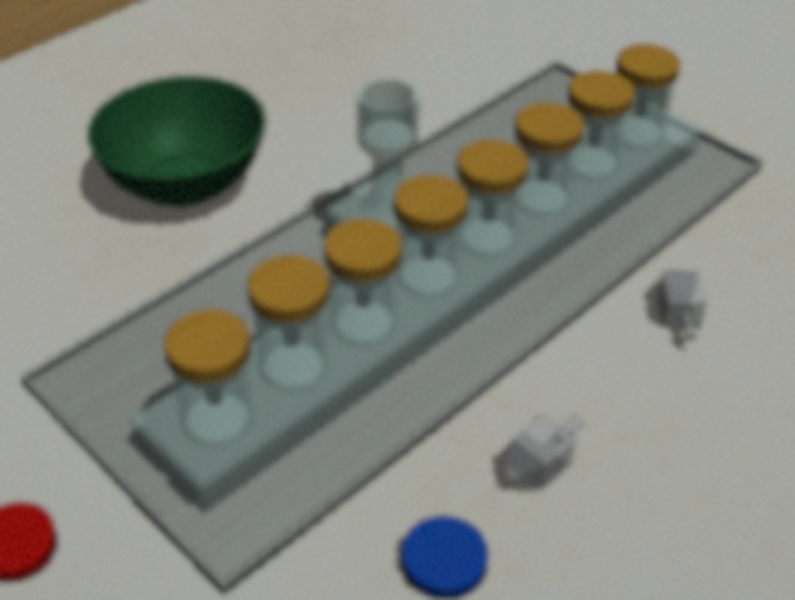

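Run:
```python
from h import *
from scipy.optimize import least_squares
T=cams.camera("top");S=cams.camera("side")
a=np.linspace(0,2*np.pi,60,endpoint=False)
def cen(c,p):
    P=[]
    for z in(p[2],p[2]-.010):P+= [[p[0]+.0215*np.cos(t),p[1]+.0215*np.sin(t),z] for t in a]
    h=cv2.convexHull(proj(c,P).astype(np.float32)); m=cv2.moments(h); return np.array([m["m10"]/m["m00"],m["m01"]/m["m00"]]),m["m00"]
lt=sorted(lids(T["frame"]),key=lambda q:q[1][0]); ls=sorted(lids(S["frame"]),key=lambda q:q[1][0])
for A,B in zip(lt,ls):
    f=lambda p:np.r_[cen(T,p)[0]-A[1],cen(S,p)[0]-B[1]]
    r=least_squares(f,[.54,0.03,.086],x_scale=.01); print((r.x*1000).round(1),f(r.x).round(2),A[0],cen(T,r.x)[1].round(),B[0],cen(S,r.x)[1].round())
```

```text
Traceback (most recent call last):
AttributeError: 'float' object has no attribute 'round'
```

Run:
```python
from h import *
from scipy.optimize import least_squares
T=cams.camera("top");S=cams.camera("side")
a=np.linspace(0,2*np.pi,60,endpoint=False)
def cen(c,p):
    P=[]
    for z in(p[2],p[2]-.010):P+= [[p[0]+.0215*np.cos(t),p[1]+.0215*np.sin(t),z] for t in a]
    h=cv2.convexHull(proj(c,P).astype(np.float32)); m=cv2.moments(h); return np.array([m["m10"]/m["m00"],m["m01"]/m["m00"]]),m["m00"]
lt=sorted(lids(T["frame"]),key=lambda q:q[1][0]); ls=sorted(lids(S["frame"]),key=lambda q:q[1][0])
for A,B in zip(lt,ls):
    f=lambda p:np.r_[cen(T,p)[0]-A[1]-.0,cen(S,p)[0]-B[1]]
    r=least_squares(f,[.54,0.03,.086],x_scale=.01,diff_step=1e-3); print((r.x*1000).round(1),f(r.x).round(2),A[0],int(cen(T,r.x)[1]),B[0],int(cen(S,r.x)[1]))
```

```text
[542.1 216.6  90.3] [ 0.25  0.25 -0.29 -0.04] 384 466 390 598
[541.6 162.4  94.1] [ 0.21  0.22 -0.26 -0.03] 390 467 333 532
[541.3 108.5  87.9] [ 0.07  0.08 -0.1  -0.01] 391 455 297 469
[540.7  54.2  90.3] [ 0.1   0.13 -0.16 -0.01] 396 455 249 418
[5.401e+02 3.000e-01 8.870e+01] [ 0.12  0.15 -0.19 -0.01] 393 457 213 373
[539.6 -53.7  90.7] [ 0.09  0.12 -0.16 -0.01] 402 468 191 335
[ 539.  -107.6   91. ] [ 0.15  0.21 -0.28 -0.01] 389 476 162 301
[ 539.  -161.8   88.7] [ 0.02  0.03 -0.04 -0.  ] 390 480 129 271
```

Lid centres are at x of about 0.542 to 0.539 and y = 0.2166 - 0.054·(k-1). This matches the 54 mm pitch and the reach. The heights are relative and biased high by 2–3 mm, and lid 2 looks about 3 mm higher than the rest, which needs a touch to confirm. First I'll close the fingers, square the tool and move to the robot side of lid 1.

Emit:
{"api": "servo_tool", "payload": {
  "turn": [
    [0, 0, 0.4],
    [0, 0, 0.8],
    [0, 0, 1.2],
    [0, 0, 1.6],
    [0, 0, 2],
    [0, 0, 2.4],
    [0, 0, 2.67],
    [0, 0, 2.67]
  ],
  "delta_pos": [
    [3, -2.4, 0],
    [6, -4.8, -1],
    [9, -7.2, -2],
    [12, -9.7, -3],
    [15, -12.1, -4],
    [18, -14.5, -5],
    [20, -16.1, -6],
    [20, -16.1, -6]
  ],
  "grip": [255, 255, 255, 255, 255, 255, 255, 255]
}}

```text
t: 1.12
ee_pos: [0.3296, 0.3714, 0.1961]
orientation: [-1.569, 0.002, 1.568]
wrist_force: [0.1, -0.6, -0.8]
finger_gap: 0.0366
```

Emit:
{"api": "servo_tool", "payload": {
  "turn": [
    [0, 0, 0],
    [0, 0, 0],
    [0, 0, 0],
    [0, 0, 0],
    [0, 0, 0],
    [0, 0, 0],
    [0, 0, 0],
    [0, 0, 0]
  ],
  "delta_pos": [
    [3, -2.4, 0],
    [6, -4.8, -1],
    [9, -7.2, -2],
    [12, -9.6, -3],
    [15, -12, -4],
    [18, -14.3, -5],
    [19.5, -15.7, -6],
    [19.5, -15.7, -6]
  ],
  "grip": [255, 255, 255, 255, 255, 255, 255, 255]
}}

```text
t: 1.78
ee_pos: [0.524, 0.2147, 0.1359]
orientation: [-1.569, 0.001, 1.567]
wrist_force: [0.0, -0.6, -0.1]
finger_gap: 0.0005
```

Run:
```python
from h import *
S=cams.camera("side");W=cams.camera("wrist")
cv2.imwrite("pics/s1.png",cv2.resize(S["frame"][140:340,135:400],None,fx=3,fy=3,interpolation=cv2.INTER_CUBIC)); cv2.imwrite("pics/w1.png",W["frame"])
```

```text
(no output)
```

View pics/s1.png

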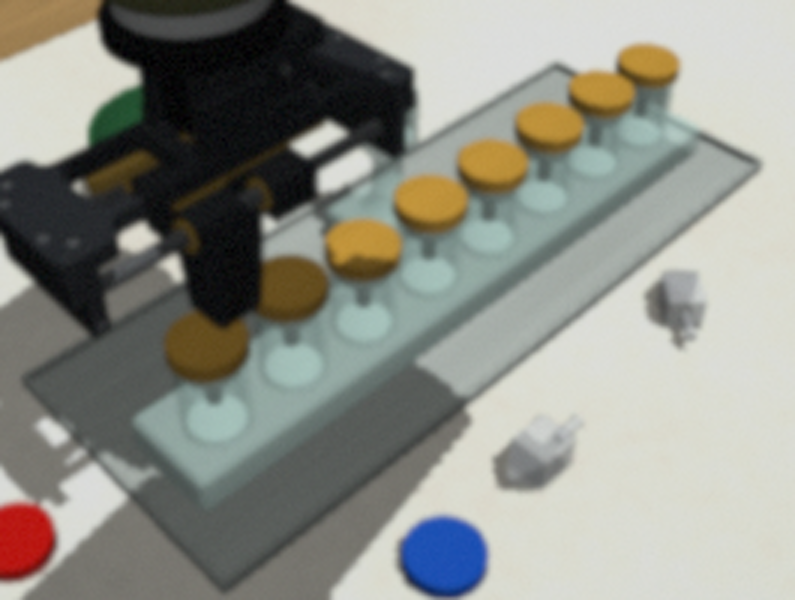

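View pics/w1.png

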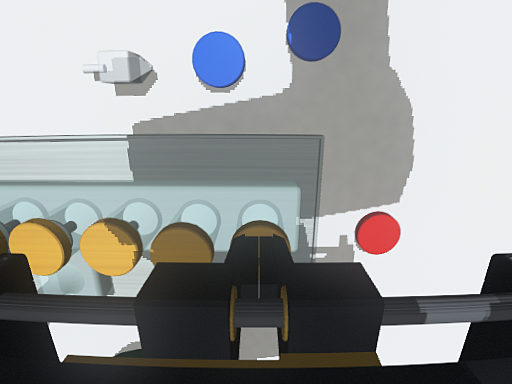

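Only the fingertips are over the robot-side edge of lid 1: in the wrist view they are at about (260,240), with clearance to lid 2. Next is a slow descent.

Emit:
{"api": "servo_tool", "payload": {
  "turn": [
    [0, 0, 0],
    [0, 0, 0],
    [0, 0, 0],
    [0, 0, 0],
    [0, 0, 0],
    [0, 0, 0],
    [0, 0, 0],
    [0, 0, 0]
  ],
  "delta_pos": [
    [0, 0.1, -1],
    [0, 0.2, -2],
    [0, 0.2, -2.4],
    [0, 0.2, -2.5],
    [0, 0.2, -2.55],
    [0, 0.2, -2.6],
    [0, 0.2, -2.65],
    [0, 0.2, -2.65]
  ],
  "grip": [255, 255, 255, 255, 255, 255, 255, 255]
}}

```text
t: 2.55
ee_pos: [0.5219, 0.2192, 0.1115]
orientation: [-1.571, -0.0, 1.571]
wrist_force: [0.5, 0.4, 0.3]
finger_gap: 0.0001
```

Emit:
{"api": "servo_tool", "payload": {
  "turn": [
    [0, 0, 0],
    [0, 0, 0],
    [0, 0, 0],
    [0, 0, 0],
    [0, 0, 0],
    [0, 0, 0],
    [0, 0, 0],
    [0, 0, 0]
  ],
  "delta_pos": [
    [0, 0, -0.02],
    [0, 0, -0.04],
    [0, 0, -0.06],
    [0, 0, -0.08],
    [0, 0, -0.1],
    [0, 0, -0.1],
    [0, 0, -0.1],
    [0, 0, -0.1]
  ],
  "grip": [255, 255, 255, 255, 255, 255, 255, 255]
}}

```text
t: 3.22
ee_pos: [0.5219, 0.2191, 0.1103]
orientation: [-1.571, 0.0, 1.571]
wrist_force: [0.7, -0.5, 0.4]
finger_gap: 0.0003
```

Emit:
{"api": "servo_tool", "payload": {
  "turn": [
    [0, 0, 0],
    [0, 0, 0],
    [0, 0, 0],
    [0, 0, 0],
    [0, 0, 0],
    [0, 0, 0],
    [0, 0, 0],
    [0, 0, 0]
  ],
  "delta_pos": [
    [0, 0, -0.02],
    [0, 0, -0.04],
    [0, 0, -0.06],
    [0, 0, -0.08],
    [0, 0, -0.1],
    [0, 0, -0.1],
    [0, 0, -0.1],
    [0, 0, -0.1]
  ],
  "grip": [255, 255, 255, 255, 255, 255, 255, 255]
}}

```text
t: 3.88
ee_pos: [0.5219, 0.2192, 0.1093]
orientation: [-1.571, 0.0, 1.571]
wrist_force: [0.9, 0.3, 0.7]
finger_gap: 0.0005
```

Emit:
{"api": "servo_tool", "payload": {
  "turn": [
    [0, 0, 0],
    [0, 0, 0],
    [0, 0, 0],
    [0, 0, 0],
    [0, 0, 0],
    [0, 0, 0],
    [0, 0, 0],
    [0, 0, 0]
  ],
  "delta_pos": [
    [0, -0.1, -0.02],
    [0, -0.2, -0.04],
    [0, -0.2, -0.06],
    [0, -0.2, -0.08],
    [0, -0.2, -0.1],
    [0, -0.2, -0.1],
    [0, -0.2, -0.1],
    [0, -0.2, -0.1]
  ],
  "grip": [255, 255, 255, 255, 255, 255, 255, 255]
}}

```text
t: 4.55
ee_pos: [0.5219, 0.2172, 0.1083]
orientation: [-1.571, -0.0, 1.571]
wrist_force: [0.1, 0.4, -0.7]
finger_gap: 0.0006
```

Emit:
{"api": "servo_tool", "payload": {
  "turn": [
    [0, 0, 0],
    [0, 0, 0],
    [0, 0, 0],
    [0, 0, 0],
    [0, 0, 0],
    [0, 0, 0],
    [0, 0, 0],
    [0, 0, 0]
  ],
  "delta_pos": [
    [0, 0, -0.02],
    [0, 0, -0.04],
    [0, 0, -0.06],
    [0, 0, -0.08],
    [0, 0, -0.1],
    [0, 0, -0.1],
    [0, 0, -0.1],
    [0, 0, -0.1]
  ],
  "grip": [255, 255, 255, 255, 255, 255, 255, 255]
}}

```text
t: 5.22
ee_pos: [0.5219, 0.2171, 0.1073]
orientation: [-1.571, -0.0, 1.571]
wrist_force: [0.0, -0.8, -0.0]
finger_gap: 0.0003
```

Emit:
{"api": "servo_tool", "payload": {
  "turn": [
    [0, 0, 0],
    [0, 0, 0],
    [0, 0, 0],
    [0, 0, 0],
    [0, 0, 0],
    [0, 0, 0],
    [0, 0, 0],
    [0, 0, 0]
  ],
  "delta_pos": [
    [0, 0, -0.02],
    [0, 0, -0.04],
    [0, 0, -0.06],
    [0, 0, -0.08],
    [0, 0, -0.1],
    [0, 0, -0.1],
    [0, 0, -0.1],
    [0, 0, -0.1]
  ],
  "grip": [255, 255, 255, 255, 255, 255, 255, 255]
}}

```text
t: 5.88
ee_pos: [0.5219, 0.2172, 0.1063]
orientation: [-1.571, -0.0, 1.571]
wrist_force: [-0.0, 0.8, -0.1]
finger_gap: 0.0007
```

Run:
```python
from h import *
S=cams.camera("side")
cv2.imwrite("pics/s2.png",cv2.resize(S["frame"][200:300,160:280],None,fx=6,fy=6,interpolation=cv2.INTER_CUBIC))
```

```text
(no output)
```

View pics/s2.png

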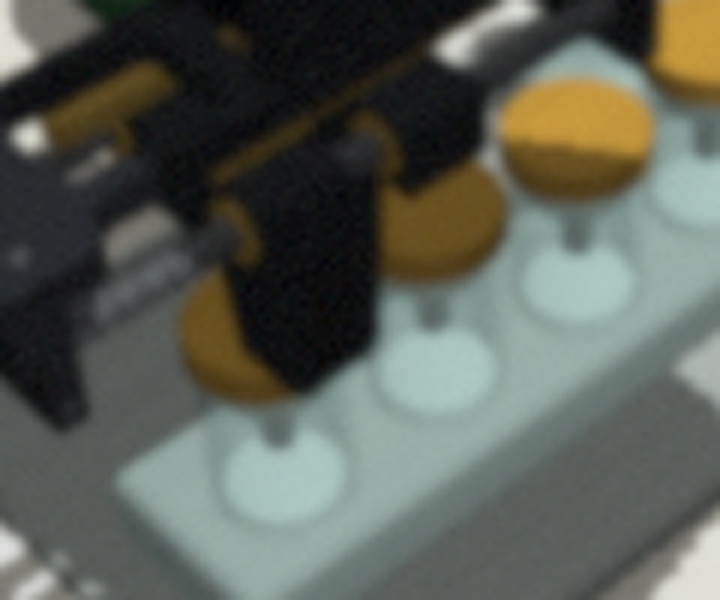

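The fingertips overhang the robot side of lid 1, with no visible tilt. I'll carry on down.

Emit:
{"api": "servo_tool", "payload": {
  "turn": [
    [0, 0, 0],
    [0, 0, 0],
    [0, 0, 0],
    [0, 0, 0],
    [0, 0, 0],
    [0, 0, 0],
    [0, 0, 0],
    [0, 0, 0]
  ],
  "delta_pos": [
    [0, 0, -0.02],
    [0, 0, -0.04],
    [0, 0, -0.06],
    [0, 0, -0.08],
    [0, 0, -0.1],
    [0, 0, -0.1],
    [0, 0, -0.1],
    [0, 0, -0.1]
  ],
  "grip": [255, 255, 255, 255, 255, 255, 255, 255]
}}

```text
t: 6.6
ee_pos: [0.5219, 0.2171, 0.1056]
orientation: [-1.571, -0.0, 1.571]
wrist_force: [-2.7, 0.4, 4.7]
finger_gap: 0.0004
```

Lid 1 stops the fingertips hard, giving 4.7 N within about 0.4 mm. Its tip height of 86.6 mm puts the image bias at 3.7 mm and lid 2's top at about 90.4 mm, above the 88 mm limit for a seated lid. I'll try lid 2 on the same side.

Emit:
{"api": "servo_tool", "payload": {
  "turn": [
    [0, 0, 0],
    [0, 0, 0],
    [0, 0, 0],
    [0, 0, 0],
    [0, 0, 0],
    [0, 0, 0],
    [0, 0, 0],
    [0, 0, 0]
  ],
  "delta_pos": [
    [0, 0, 0.8],
    [0, -1, 1.6],
    [0, -3, 1.6],
    [0, -5.4, 1.6],
    [0, -5.4, 1.2],
    [0, -5.4, 0.8],
    [0, -5.4, 0.6],
    [0, -5.4, 0.6]
  ],
  "grip": [255, 255, 255, 255, 255, 255, 255, 255]
}}

```text
t: 7.27
ee_pos: [0.5216, 0.1636, 0.1108]
orientation: [-1.57, -0.0, 1.572]
wrist_force: [-0.3, -0.6, 0.0]
finger_gap: 0.0003
```

Emit:
{"api": "servo_tool", "payload": {
  "turn": [
    [0, 0, 0],
    [0, 0, 0],
    [0, 0, 0],
    [0, 0, 0],
    [0, 0, 0],
    [0, 0, 0],
    [0, 0, 0],
    [0, 0, 0]
  ],
  "delta_pos": [
    [0, 0, -0.04],
    [0, 0, -0.08],
    [0, 0, -0.12],
    [0, 0, -0.16],
    [0, 0, -0.2],
    [0, 0, -0.2],
    [0, 0, -0.2],
    [0, 0, -0.2]
  ],
  "grip": [255, 255, 255, 255, 255, 255, 255, 255]
}}

```text
t: 7.93
ee_pos: [0.5219, 0.1632, 0.1093]
orientation: [-1.571, -0.0, 1.571]
wrist_force: [-0.7, 0.3, 0.4]
finger_gap: 0.0002
```

```bash
cat > sv.py <<'E'
import sys
from h import *
n,x,y=sys.argv[1],int(sys.argv[2]),int(sys.argv[3])
S=cams.camera("side")
cv2.imwrite(f"pics/{n}.png",cv2.resize(S["frame"][y:y+60,x:x+80],None,fx=9,fy=9,interpolation=cv2.INTER_CUBIC))
E
python3 sv.py l2a 190 210
```

```text
(no output)
```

Emit:
{"api": "servo_tool", "payload": {
  "turn": [
    [0, 0, 0],
    [0, 0, 0],
    [0, 0, 0],
    [0, 0, 0],
    [0, 0, 0],
    [0, 0, 0],
    [0, 0, 0],
    [0, 0, 0]
  ],
  "delta_pos": [
    [0, 0, -0.02],
    [0, 0, -0.04],
    [0, 0, -0.06],
    [0, 0, -0.08],
    [0, 0, -0.1],
    [0, 0, -0.1],
    [0, 0, -0.1],
    [0, 0, -0.1]
  ],
  "grip": [255, 255, 255, 255, 255, 255, 255, 255]
}}

```text
t: 8.65
ee_pos: [0.5217, 0.1632, 0.1083]
orientation: [-1.57, -0.0, 1.571]
wrist_force: [-5.2, 0.5, 5.2]
finger_gap: 0.001
```

```bash
python3 sv.py l2b 190 210; python3 -c "
import cv2;import numpy as np
cv2.imwrite('pics/l2ab.png',np.hstack([cv2.resize(cv2.imread('pics/l2%s.png'%c)[:, 150:550],None,fx=1,fy=1) for c in 'ab']))"
```

```text
(no output)
```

View pics/l2ab.png

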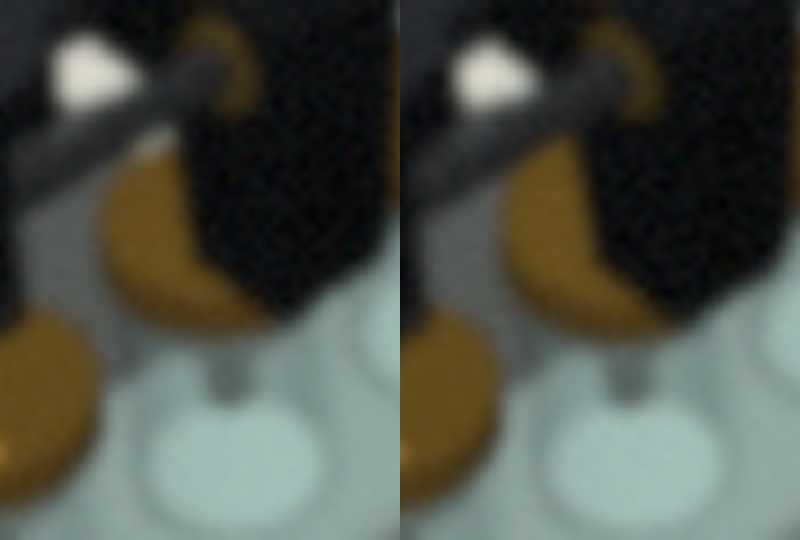

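Between the two frames the far edge of lid 2 rises and closes the pale gap beneath the rod, at about (150,140) in the left frame. So lid 2 tips and is the one that rocks. I'll lift off, check it falls back level, and move over its centre.

Emit:
{"api": "servo_tool", "payload": {
  "turn": [
    [0, 0, 0],
    [0, 0, 0],
    [0, 0, 0],
    [0, 0, 0],
    [0, 0, 0],
    [0, 0, 0],
    [0, 0, 0],
    [0, 0, 0]
  ],
  "delta_pos": [
    [0, 0, 0.5],
    [-1, 0, 1.5],
    [-3, 0, 3],
    [-6, 0, 3],
    [-6, 0, 3],
    [-6, 0, 3],
    [-6, 0, 3],
    [-6, 0, 3]
  ],
  "grip": [255, 255, 255, 255, 255, 255, 255, 255]
}}

```text
t: 9.37
ee_pos: [0.4631, 0.1631, 0.1382]
orientation: [-1.572, -0.0, 1.571]
wrist_force: [-0.7, -0.3, 0.1]
finger_gap: 0.0005
```

Run:
```python
from h import *
for n in["side","top","wrist"]:
    S=cams.camera(n);f=S["frame"];cv2.imwrite(f"pics/{n}3.png",f)
    if n!="wrist":
        for a,ce,b in lids(f): print(n,a,ce.round(1),b)
    if n=="side": cv2.imwrite("pics/side3c.png",cv2.resize(f[190:290,180:300],None,fx=6,fy=6,interpolation=cv2.INTER_CUBIC))
```

```text
side 152 [350.9 160.8] [342 156  18  11]
side 128 [339.1 170.2] [334 165  12  12]
top 404 [252.8 223.1] [243 212  21  23]
top 412 [282.4 223.6] [271 213  23  23]
top 412 [312.7 223.9] [302 213  23  23]
top 411 [342.8 224.3] [332 213  23  23]
top 400 [372.6 224.8] [362 214  22  23]
```

View pics/side3c.png

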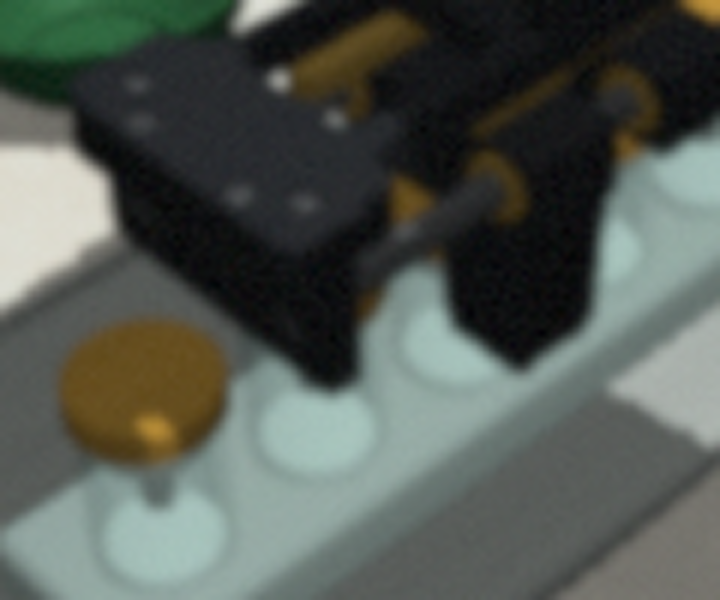

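View pics/wrist3.png

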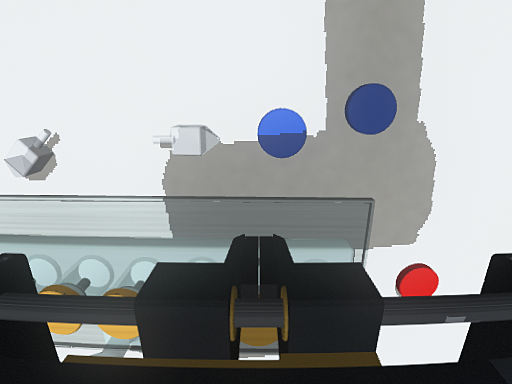

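The raised gripper hides lid 2, but the tilt frames and the contact height (89.3 mm or more, above the 88 mm seated limit) agree. Next I'll move over the centre of lid 2 and press.

Emit:
{"api": "servo_tool", "payload": {
  "turn": [
    [0, 0, 0],
    [0, 0, 0],
    [0, 0, 0],
    [0, 0, 0],
    [0, 0, 0],
    [0, 0, 0],
    [0, 0, 0],
    [0, 0, 0]
  ],
  "delta_pos": [
    [3, 0, 0],
    [6, 0, 0],
    [7.9, 0, 0],
    [7.9, 0, -1],
    [7.9, 0, -2],
    [7.9, 0, -2.4],
    [7.9, 0, -2.5],
    [7.9, 0, -2.5]
  ],
  "grip": [255, 255, 255, 255, 255, 255, 255, 255]
}}

```text
t: 10.18
ee_pos: [0.54, 0.1632, 0.1129]
orientation: [-1.569, 0.0, 1.571]
wrist_force: [0.2, -0.4, 0.2]
finger_gap: 0.0006
```

Emit:
{"api": "servo_tool", "payload": {
  "turn": [
    [0, 0, 0],
    [0, 0, 0],
    [0, 0, 0],
    [0, 0, 0],
    [0, 0, 0],
    [0, 0, 0],
    [0, 0, 0],
    [0, 0, 0]
  ],
  "delta_pos": [
    [0, 0, -0.06],
    [0, 0, -0.12],
    [0, 0, -0.18],
    [0, 0, -0.24],
    [0, 0, -0.3],
    [0, 0, -0.35],
    [0, 0, -0.35],
    [0, 0, -0.35]
  ],
  "grip": [255, 255, 255, 255, 255, 255, 255, 255]
}}

```text
t: 10.85
ee_pos: [0.5409, 0.1631, 0.1098]
orientation: [-1.571, 0.0, 1.571]
wrist_force: [0.4, 0.6, 0.1]
finger_gap: 0.0007
```

Emit:
{"api": "servo_tool", "payload": {
  "turn": [
    [0, 0, 0],
    [0, 0, 0],
    [0, 0, 0],
    [0, 0, 0],
    [0, 0, 0],
    [0, 0, 0],
    [0, 0, 0],
    [0, 0, 0]
  ],
  "delta_pos": [
    [0, 0, -0.01],
    [0, 0, -0.02],
    [0, 0, -0.03],
    [0, 0, -0.04],
    [0, 0, -0.05],
    [0, 0, -0.05],
    [0, 0, -0.05],
    [0, 0, -0.05]
  ],
  "grip": [255, 255, 255, 255, 255, 255, 255, 255]
}}

```text
t: 11.52
ee_pos: [0.541, 0.1632, 0.1097]
orientation: [-1.571, -0.0, 1.571]
wrist_force: [-1.2, 0.1, 5.4]
finger_gap: 0.0004
```

Emit:
{"api": "servo_tool", "payload": {
  "turn": [
    [0, 0, 0],
    [0, 0, 0],
    [0, 0, 0],
    [0, 0, 0],
    [0, 0, 0],
    [0, 0, 0],
    [0, 0, 0],
    [0, 0, 0]
  ],
  "delta_pos": [
    [0, 0, -0.02],
    [0, 0, -0.03],
    [0, 0, -0.05],
    [0, 0, -0.06],
    [0, 0, -0.08],
    [0, 0, -0.1],
    [0, 0, -0.1],
    [0, 0, -0.1]
  ],
  "grip": [255, 255, 255, 255, 255, 255, 255, 255]
}}

```text
t: 12.18
ee_pos: [0.541, 0.1632, 0.109]
orientation: [-1.572, -0.0, 1.571]
wrist_force: [-2.8, 0.0, 8.8]
finger_gap: 0.0001
```

Emit:
{"api": "servo_tool", "payload": {
  "turn": [
    [0, 0, 0],
    [0, 0, 0],
    [0, 0, 0],
    [0, 0, 0],
    [0, 0, 0],
    [0, 0, 0],
    [0, 0, 0],
    [0, 0, 0]
  ],
  "delta_pos": [
    [0, 0, -0.02],
    [0, 0, -0.03],
    [0, 0, -0.05],
    [0, 0, -0.06],
    [0, 0, -0.08],
    [0, 0, -0.1],
    [0, 0, -0.1],
    [0, 0, -0.1]
  ],
  "grip": [255, 255, 255, 255, 255, 255, 255, 255]
}}

```text
t: 12.85
ee_pos: [0.541, 0.1632, 0.108]
orientation: [-1.572, -0.0, 1.571]
wrist_force: [-2.2, 0.6, 8.6]
finger_gap: 0.0006
```

This matches the description: the lid sinks at about 8.7 N. I'll carry on until it seats.

Emit:
{"api": "servo_tool", "payload": {
  "turn": [
    [0, 0, 0],
    [0, 0, 0],
    [0, 0, 0],
    [0, 0, 0],
    [0, 0, 0],
    [0, 0, 0],
    [0, 0, 0],
    [0, 0, 0]
  ],
  "delta_pos": [
    [0, 0, -0.02],
    [0, 0, -0.03],
    [0, 0, -0.05],
    [0, 0, -0.06],
    [0, 0, -0.08],
    [0, 0, -0.1],
    [0, 0, -0.1],
    [0, 0, -0.1]
  ],
  "grip": [255, 255, 255, 255, 255, 255, 255, 255]
}}

```text
t: 13.52
ee_pos: [0.541, 0.1632, 0.107]
orientation: [-1.572, -0.0, 1.571]
wrist_force: [-2.7, -0.4, 7.2]
finger_gap: 0.0004
```

Emit:
{"api": "servo_tool", "payload": {
  "turn": [
    [0, 0, 0],
    [0, 0, 0],
    [0, 0, 0],
    [0, 0, 0],
    [0, 0, 0],
    [0, 0, 0],
    [0, 0, 0],
    [0, 0, 0]
  ],
  "delta_pos": [
    [0, 0, -0.02],
    [0, 0, -0.03],
    [0, 0, -0.05],
    [0, 0, -0.06],
    [0, 0, -0.07],
    [0, 0, -0.07],
    [0, 0, -0.07],
    [0, 0, -0.07]
  ],
  "grip": [255, 255, 255, 255, 255, 255, 255, 255]
}}

```text
t: 14.18
ee_pos: [0.5411, 0.1632, 0.1067]
orientation: [-1.572, -0.0, 1.571]
wrist_force: [-4.8, -0.1, 12.8]
finger_gap: 0.0006
```

Emit:
{"api": "servo_tool", "payload": {
  "turn": [
    [0, 0, 0],
    [0, 0, 0],
    [0, 0, 0],
    [0, 0, 0],
    [0, 0, 0],
    [0, 0, 0],
    [0, 0, 0],
    [0, 0, 0]
  ],
  "delta_pos": [
    [0, 0, -0.01],
    [0, 0, -0.02],
    [0, 0, -0.03],
    [0, 0, -0.04],
    [0, 0, -0.05],
    [0, 0, -0.05],
    [0, 0, -0.05],
    [0, 0, -0.05]
  ],
  "grip": [255, 255, 255, 255, 255, 255, 255, 255]
}}

```text
t: 14.85
ee_pos: [0.5411, 0.1632, 0.1067]
orientation: [-1.572, 0.0, 1.571]
wrist_force: [-3.9, -0.5, 15.5]
finger_gap: 0.0007
```

Run:
```python
from h import *
S=cams.camera("side");T=cams.camera("top");o=status.get_obs()
print(o["t"],o["ee_pos"],o["wrist_force"],o["ft_torque"])
cv2.imwrite("pics/f1.png",np.hstack([cv2.resize(S["frame"][200:290,170:260],(399,399),interpolation=cv2.INTER_CUBIC),cv2.resize(T["frame"][170:320,130:280],(399,399),interpolation=cv2.INTER_CUBIC)]))
cv2.imwrite("pics/f2.png",S["frame"])
```

```text
14.95 [0.54105441 0.16318034 0.1066787 ] [-5.13121397 -0.82838947 16.39021547] [-0.06979778  0.79685857  0.05561907]
```

View pics/f1.png

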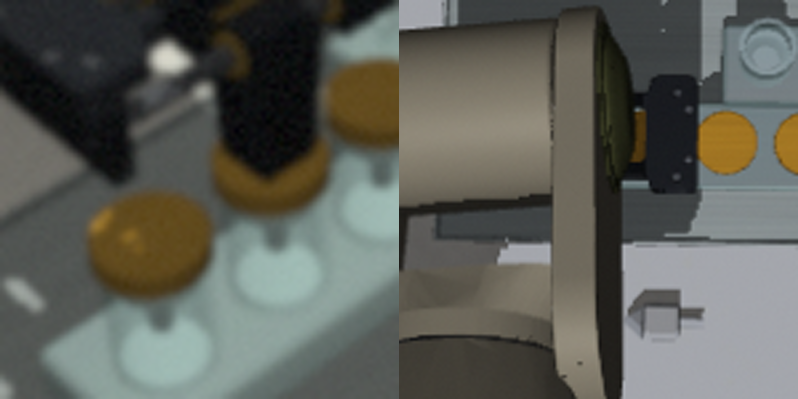

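View pics/f2.png

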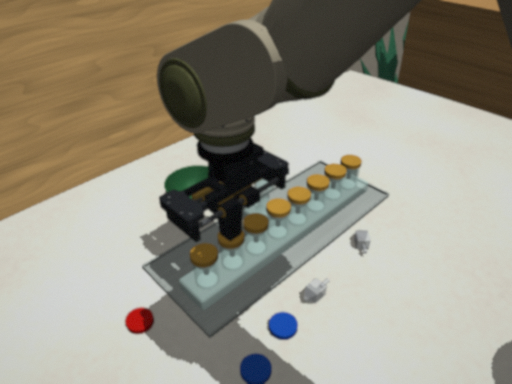

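The fingertips press the centre of lid 2, which looks level in the side view. Pressing harder (13 N, then 16 N) no longer moves it, so it sits on the rim. I'll hand in.

```bash
python3 -c "
from bench import ticket; print(ticket.close_job())"
```

```text
the job is handed in; nothing more can be done
None
```

The rocking lid was **lid 2**. I pressed it fully home and handed the job in at about 15 s with the fingertips still on its centre, pressing with about 16 N.

- **Finding it:** I pressed lids 1 and 2 lightly, off centre. Lid 1 was firm: it stopped the fingertips within about 0.4 mm at 4.7 N. Lid 2 tipped visibly in the side view, and it stood at 89 mm or more, too high for a seated lid. I didn't press lids 3 to 8, because only one lid rocks and lid 2 clearly did.
- **Pressing it home:** pressed at its centre, lid 2 sank 3.1 mm at about 7 to 9 N and then stopped. Raising the push from 13 N to 16 N moved it no further.
- **Last checks:** lid 2 looks level in the side view. Both dreidels look undisturbed there, but the arm partly hides the bowl. No lid was pinched or lifted.
- **Not confirmed:** I couldn't see lid 2 fall back level after the test press because the gripper hid it. My camera height estimates also read 3.7 mm too high at lid 1, so I only used them relative to that touch.

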